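# Reload the peg-shaping sled

## Robot

A 6-joint arm with a two-finger parallel gripper is mounted at the origin on the work surface. World frame = base frame: x ahead of the robot, y to its left, z up, the work surface at z = 0. Lengths are in m, angles in degrees, forces in N, time in s.
With the tool pointing down it reaches from about 0.375 to 0.9 m from the base axis. Payload 3.1 kg.
Tool frame: the origin (TCP) lies between the finger pads; the fingertips stand 19 mm ahead of it and the grasp point (between the pads) is the TCP (bot.tip_reach is the distance from the TCP to the fingertips, in m); z points along the fingers, y is the line along which they close (so a half turn about z gives the same grasp; the last joint's range is limited). The gripper opens to 87 mm and grips with 3 to 60 N. Pads are 19 mm wide; open, the fingers measure 117 mm over their backs; the gripper's body (75 mm by 190 mm) begins 51 mm behind the grasp point.
Start: joints at [-84.54, 30.224, 82.088, -0, 67.689, -10.227], TCP at [0.169, -0.602, 0.242] pointing down, gripper open.
Joint ranges: [-176.69, 176.69], [-43.24, 126.21], [12.49, 139.97], [-82, 262], [0, 151.66], [-163.58, 163.58]. Speed limits (degrees/s): [159.86, 159.86, 180, 180, 180, 180].

## Interface

Orientations are given as [roll, pitch, yaw] about the fixed x, y, z axes, in that order (R = Rz(yaw) Ry(pitch) Rx(roll)).
In Python, from workcell import bot gives the robot as it stands. The module is installed in compiled form; this text tells all that it offers.
- The arm moves only by the tool servo_tool, never from a script. Its argument "steps" is text: rows parted by semicolons, each of 6 numbers parted by spaces: the shift along the world's x, y, z in m, then the turn, a rotation vector about the world's x, y, z in degrees. A call has 1 to 10 rows; each row is the pose to reach, as a shift and turn from the pose commanded when the call began; what a row does not reach only later rows make up. A row lasts 1/8 s, in which the tool goes at most 62.5 mm and 10.7 degrees, less where a joint would pass 70% of its speed; a pose out of reach is approached as far as the arm can. A call with a gripper value outside its range is refused whole. "grip" is the opening, from -1 (shut) to 1 (fully open), set as the call begins (left out, the last holds). The fingers move at their own pace and stop on an object; the grip force is fixed at half the most. Time passes only in rows, so rows that repeat a pose let the fingers close. It gives the time, the measured TCP pose, the force, the opening and the grip force at its end, in the units of the state.
- bot.sense(): the state, without advancing time (a new reading comes with each control period).
- bot.read_camera(name): name is "side" or "top" or "wrist"; returns a dict with "img" (420x560x3 uint8, red, green, blue), "fov_y" (degrees; the focal length in pixels is half the picture's height over the tangent of half this angle, whatever the lens; pixels are square), "cx", "cy" (the principal point, pixels), "R" (3x3) and "t" (3): a world point X has camera coordinates R X + t. Camera axes: x right, y down, z forward; pixel columns grow to the right and rows downward; lengths in m; the calibration is good to about 2 mm. The wrist camera is an equidistant fisheye: a pixel r from the principal point sees the ray r / f radians off the axis. A picture is of the moment at which its call begins. There is no depth.
- bot.sign_off(): hands the job in; it is judged then, once.
The state is a dict: "time_s": time; "joints": joint angles; "joint_velocities": joint speeds; "joint_torque": joint torques, N m; "tool_pos": TCP position; "ee_rot": TCP orientation; "ft_force": force on the tool from outside, world axes, zero at the start; "wrist_torque": the same for the moment, N m; "finger_gap": finger opening in m; "gripper_force": force on a finger pad.
Only numpy, scipy, OpenCV 4.12 (cv2) and the standard library are available. Lean on these libraries where they do the work, as an engineer would, in place of code of your own. Each camera call takes 0.05 s, during which the arm holds its last target. There are 200 camera calls.

## Task

Open the clamp lever on the peg-shaping jig's hood by swinging it fully over towards the robot, then draw the sled fully out from under the hood, take the finished cow-horn pegs out of it and lay them flat, side by side, in the wooden tray, and seat every acacia blank from the bin fully down in a T-shaped pocket of the sled, one to a pocket. When the pegs are in the tray and the blanks are seated, slide the loaded sled back fully home under the hood, and only then throw the lever fully over again, away from the robot. Leave the other tools on the bench where they lie.

Things in the scene. Friction and masses are not known exactly. Their poses are not given: they have to be found in the camera images.
- jig: Fixed green iron shaping jig: guide plate 150 mm (x) by 435 mm (y), 10 mm thick, on the bench. A hood (slab on two side legs) overhangs x -83 to 83, y -195 to -55 mm; underside 51, top 81 mm above the bench. Origin on the bench mid guide; x roughly away from the robot, y along the slide.
- sled (a joint): Wooden sled on the jig, 124 mm wide, 230 mm long, top 29 mm above the bench. 0 = fully home under the hood (as it starts), 0.16 m = fully out towards jig +y; drag 2.5 N. Three T pockets side by side, 64 mm apart along y, 9 mm deep, 2.5 mm larger all round than a blank: slot 23 mm wide for the shank, recess 43 mm wide for the head at +x.
- pocket0 (a point): First pocket (deepest under the hood): point on its floor, 20 mm above the bench, moving with the sled. A seated blank has its origin 12 mm above this point and its x (head) along this frame's x. The pocket spans x -59.5 to 45.5 mm; its head recess begins at 10.5 mm.
- pocket1 (a point): Middle pocket: point on its floor, 20 mm above the bench, moving with the sled. A seated blank has its origin 12 mm above this point and its x (head) along this frame's x. The pocket spans x -59.5 to 45.5 mm; its head recess begins at 10.5 mm.
- pocket2 (a point): Third pocket (nearest the handle): point on its floor, 20 mm above the bench, moving with the sled. A seated blank has its origin 12 mm above this point and its x (head) along this frame's x. The pocket spans x -59.5 to 45.5 mm; its head recess begins at 10.5 mm.
- handle (a point): Sled handle: upright round steel post 22 mm in diameter at the sled's +y end, its top 73 mm above the bench. The point lies on its axis, 60 mm above the bench, 48 mm from the third pocket along the slide.
- clamp (a joint): Clamp lever on top of the hood: 0 rad, leaning to jig -x (the robot) = open; 1.0, leaning to jig +x = clamped (starts at 0.85 to 1.0). Stays where left, takes about 1 N at the ball, does not block the sled. Pivot along jig y, at jig x 0, y -125 mm, 103 mm above the bench.
- clamp_tip (a point): Centre of the clamp lever's black ball, 26 mm in diameter, 80 mm from the pivot, 173 to 183 mm above the bench.
- bin: Fixed grey sheet-metal bin, 247 mm (x) by 179 mm (y), 23 mm high, walls and floor 5 mm, divided 2 x 2 into four compartments of 116 x 82 mm inside, centred at x = +-60.5, y = +-43.5 mm from its origin (underside centre). At most one blank in each, some empty.
- tray: Fixed pale wooden tray for finished pegs, 130 mm (x) by 205 mm (y), 25 mm high, walls and floor 5 mm. Origin: underside centre, z up.
- blank0: Pale sawn acacia blank, a flat T 24 mm thick, 100 mm long, 50 g, alike on both faces: head 38 mm wide, 30 long; shank 18 wide, 70 long. Origin on the shank at mid thickness, near the centre of mass: head spans x 13 to 43 mm, shank -57 to 13; y across, z through the thickness. Starts flat in a bin compartment, head to or from the robot. May be absent.
- blank1: Pale sawn acacia blank, a flat T 24 mm thick, 100 mm long, 50 g, alike on both faces: head 38 mm wide, 30 long; shank 18 wide, 70 long. Origin on the shank at mid thickness, near the centre of mass: head spans x 13 to 43 mm, shank -57 to 13; y across, z through the thickness. Starts flat in a bin compartment, head to or from the robot. May be absent.
- blank2: Pale sawn acacia blank, a flat T 24 mm thick, 100 mm long, 50 g, alike on both faces: head 38 mm wide, 30 long; shank 18 wide, 70 long. Origin on the shank at mid thickness, near the centre of mass: head spans x 13 to 43 mm, shank -57 to 13; y across, z through the thickness. Starts flat in a bin compartment, head to or from the robot. May be absent.
- blank3: Pale sawn acacia blank, a flat T 24 mm thick, 100 mm long, 50 g, alike on both faces: head 38 mm wide, 30 long; shank 18 wide, 70 long. Origin on the shank at mid thickness, near the centre of mass: head spans x 13 to 43 mm, shank -57 to 13; y across, z through the thickness. Starts flat in a bin compartment, head to or from the robot. May be absent.
- horn0: Finished dark cow-horn peg, 22 mm thick, 100 mm long, 45 g: round head 32 mm in diameter, shank 14 mm wide. Origin on the shank's centre line at mid thickness; head centre at x 29 mm, shank x -55 to 13; z through the thickness. Starts in a pocket of the sled, head to +x, standing 13 mm above the sled. May be absent.
- horn1: Finished dark cow-horn peg, 22 mm thick, 100 mm long, 45 g: round head 32 mm in diameter, shank 14 mm wide. Origin on the shank's centre line at mid thickness; head centre at x 29 mm, shank x -55 to 13; z through the thickness. Starts in a pocket of the sled, head to +x, standing 13 mm above the sled. May be absent.
- horn2: Finished dark cow-horn peg, 22 mm thick, 100 mm long, 45 g: round head 32 mm in diameter, shank 14 mm wide. Origin on the shank's centre line at mid thickness; head centre at x 29 mm, shank x -55 to 13; z through the thickness. Starts in a pocket of the sled, head to +x, standing 13 mm above the sled. May be absent.
- rasp: Bystander: rat-tail rasp, 240 mm long, on the bench beyond the jig.
- reamer: Bystander: wooden cone reamer with cross handle, 130 mm long, at the left.
- caliper: Bystander: brass pocket caliper, 130 mm long, 10 mm high, near the robot.
- wax_tin: Bystander: round copper-coloured wax tin, 68 mm in diameter, 30 mm high, near the robot.
- mallet: Bystander: mallet, 260 mm long, at the right.
Not all that is in view belongs to the job. Leave any yellow look-alike of the blank0 alone. What is shaped like the horn2 but pink is not meant.

How it is judged:
By the outcome, as a careful person would: the job done as asked, in the order asked, and still so for the second after the job is handed in, with the robot touching nothing.
Of blank0, blank1, blank2, blank3 only 2 to 3 are there at a start; the rules pass over those that are not, and their reading is None.
Of horn0, horn1, horn2 only 2 to 3 are there at a start; the rules pass over those that are not, and their reading is None.
At some moment in a run one of blank0, blank1, blank2, blank3 may be knocked a few centimetres aside while the robot is not near it.
Once in a run the grip may slacken for a moment while it holds something.
It also fails if it takes over 210 s, if anything falls off the work surface, if the arm or the gripper's body presses on something with over 40 N, if the wrist force passes 120 N, or if a joint passes its speed limit or range.

## Working session

There is one attempt and no reset: what is moved stays moved. The work goes in short steps, Python scripts to look and compute and a tool call to move; the robot and the scene stay as the last step left them, time stands still between calls to the robot, and variables do not carry over. Pictures are saved under pics/ and viewed, at most 14 in all, crops included, and the job is handed in when it is done.

Besides the shell and the picture viewer there is one more tool, called after "Emit:" by a JSON object that holds its "op" and its "data", one argument or row to a line. servo_tool: Moves the arm, as the interface text tells. Its arguments: {"type":"object","properties":{"steps":{"type":"string"},"grip":{"type":"number"}},"required":["steps"]}

```bash
mkdir -p pics; cat > h.py <<'E'
import numpy as np, cv2
from workcell import bot
def cam(n):
    c=bot.read_camera(n); c['f']=210/np.tan(np.radians(c['fov_y']/2)); c['R']=np.array(c['R']); c['t']=np.array(c['t']); return c
def ray(c,u,v,fish=False):
    x,y=(u-c['cx'])/c['f'],(v-c['cy'])/c['f']
    if fish:
        r=np.hypot(x,y); d=np.array([x/r*np.sin(r),y/r*np.sin(r),np.cos(r)]) if r>1e-9 else np.array([0,0,1.])
    else: d=np.array([x,y,1.])
    return -c['R'].T@c['t'], c['R'].T@d
def onz(c,u,v,z,fish=False):
    o,d=ray(c,u,v,fish); return (o+d*(z-o[2])/d[2])
def proj(c,X,fish=False):
    p=c['R']@np.array(X)+c['t']
    if fish:
        r=np.hypot(p[0],p[1]); th=np.arctan2(r,p[2]); return c['cx']+c['f']*th*p[0]/r, c['cy']+c['f']*th*p[1]/r
    return c['cx']+c['f']*p[0]/p[2], c['cy']+c['f']*p[1]/p[2]
def save(n,img,s=1):
    cv2.imwrite('pics/'+n+'.png',cv2.resize(img[:,:,::-1],None,fx=s,fy=s,interpolation=cv2.INTER_CUBIC))
E
python3 - <<'E'
from h import *
np.set_printoptions(precision=3,suppress=True)
for n in('top','side','wrist'):
    c=cam(n); save(n+'0',c['img'],1.42 if n!='wrist' else 1); print(n,c['f'],c['cx'],c['cy'],-c['R'].T@c['t']); print(c['R'])
print(bot.sense())
E
```

```text
top 425.60034704174956 279.318664099396 210.92611794622252 [0.456 0.057 1.587]
[[ 0.    -1.    -0.   ]
 [-0.997 -0.    -0.073]
 [ 0.073  0.    -0.997]]
side 537.0255480224885 285.4101987925053 207.38844668102237 [0.146 0.911 1.25 ]
[[-0.91  -0.414  0.004]
 [-0.319  0.695 -0.644]
 [ 0.264 -0.588 -0.765]]
wrist 325.19226210127806 275.6690388130885 209.32451611205727 [ 0.246 -0.58   0.384]
[[ 0.27  -0.963 -0.002]
 [-0.921 -0.259  0.29 ]
 [-0.279 -0.077 -0.957]]
{'time_s': 0.15, 'joints': array([-84.539,  30.267,  82.14 ,  -0.001,  67.688, -10.227]), 'joint_velocities': array([ 0.029, -0.138, -0.244,  0.012, -0.05 ,  0.057]), 'joint_torque': array([  0.   , -44.043, -17.684,   0.063,   0.055,  -0.   ]), 'tool_pos': array([ 0.169, -0.601,  0.241]), 'ee_rot': array([-179.906,   -0.016,   15.687]), 'ft_force': array([-0.235,  0.824,  0.756]), 'wrist_torque': array([-0.068,  0.04 , -0.041]), 'gripper_force': 0.0, 'finger_gap': 0.08702507749283}
```

View pics/top0.png

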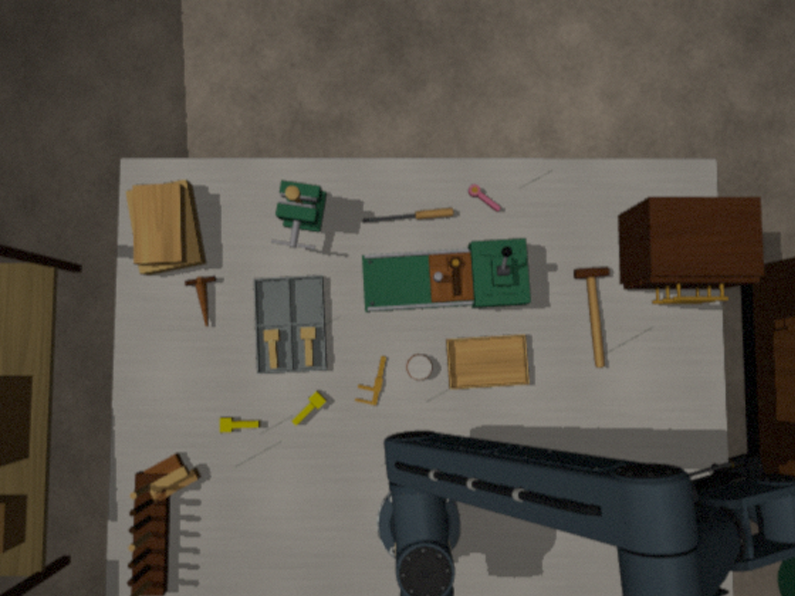

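View pics/side0.png

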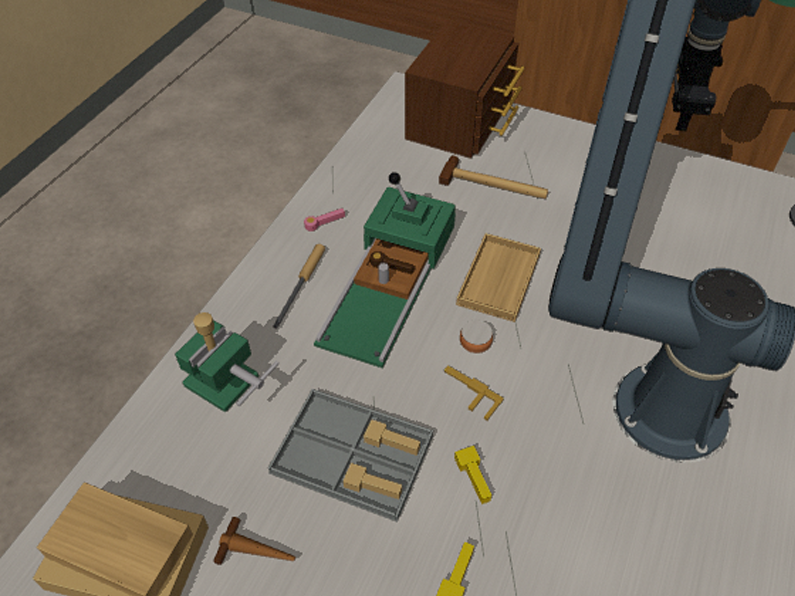

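The top view shows the jig with its guide at (365–528, 240–310). The handle top is near (437,276), one horn is visible at (455,275), and the ball is at (506,251). Both blanks are in the near bin compartments at (272,347) and (308,345), heads away from the robot. The tray is at (488,361). The yellow pieces and the pink peg are decoys.

```bash
python3 - <<'E'
from h import *
np.set_printoptions(precision=4,suppress=True)
c=cam('top'); s=cam('side'); k=1.42
for n,(u,v),z in [('ball',(506,251),.178),('handle',(437,276),.073),('hood_tl',(470,239),.081),('hood_tr',(528,239),.081),('hood_br',(529,306),.081),('hood_bl',(473,306),.081),
 ('pl_tl',(363,256),.01),('pl_bl',(365,311),.01),('tray tl',(446,337),.025),('tray tr',(526,334),.025),('tray br',(528,386),.025),('tray bl',(450,389),.025),
 ('bin tl',(255,279),.023),('bin tr',(325,276),.023),('bin br',(327,370),.023),('bin bl',(258,373),.023)]:
    print(n,onz(c,u/k,v/k,z)[:2])
hsv=cv2.cvtColor(c['img'],cv2.COLOR_RGB2HSV)
b=hsv[190:265,180:232]
m=cv2.inRange(hsv,(8,70,120),(24,255,255)); m2=np.zeros_like(m); m2[225:265,180:232]=m[225:265,180:232]
cs,_=cv2.findContours(m2,cv2.RETR_EXTERNAL,cv2.CHAIN_APPROX_NONE)
for q in cs:
    if cv2.contourArea(q)>30:
        w=np.array([onz(c,*p[0],.029)[:2] for p in q]); r=cv2.minAreaRect((w*1000).astype(np.float32)); print(r)
# triangulate ball using side
def tri(a,b):
    o1,d1=a;o2,d2=b; A=np.stack([d1,-d2],1); t=np.linalg.lstsq(A,o2-o1,rcond=None)[0]; p,q=o1+d1*t[0],o2+d2*t[1]; return (p+q)/2,np.linalg.norm(p-q)
print(tri(ray(c,506/k,251/k),ray(s,395/k,179/k)), tri(ray(c,437/k,276/k),ray(s,384/k,266/k)))
E
```

```text
ball [ 0.6739 -0.1997]
handle [ 0.6265 -0.0442]
hood_tl [ 0.7193 -0.1271]
hood_tr [ 0.7194 -0.2731]
hood_br [ 0.5504 -0.273 ]
hood_bl [ 0.5503 -0.1332]
pl_tl [0.6864 0.1461]
pl_bl [0.5416 0.1402]
tray tl [ 0.4737 -0.0699]
tray tr [ 0.4815 -0.2764]
tray br [ 0.3483 -0.2795]
tray bl [ 0.3406 -0.0794]
bin tl [0.6241 0.426 ]
bin tr [0.632 0.244]
bin br [0.3888 0.2366]
bin bl [0.3811 0.4141]
((445.5762939453125, 381.6697082519531), (94.97300720214844, 32.912567138671875), 0.8562850952148438)
((451.1060791015625, 286.7680358886719), (98.2848129272461, 32.92442321777344), 0.6886544823646545)
(array([ 0.6736, -0.2018,  0.1696]), np.float64(0.0032345037959011975)) (array([ 0.6255, -0.0444,  0.0745]), np.float64(0.0018336135236861175))
```

Emit:
{"op": "servo_tool", "data": {
  "steps": "0.25 0.2 0.06 0 0 -8;0.505 0.4 0.06 0 0 -15.7;0.505 0.4 0.06 0 0 -15.7;0.505 0.4 0.06 0 0 -15.7;0.505 0.4 0.06 0 0 -15.7;0.505 0.4 0.06 0 0 -15.7;0.505 0.4 0.06 0 0 -15.7;0.505 0.4 0.06 0 0 -15.7;0.505 0.4 0.06 0 0 -15.7;0.505 0.4 0.06 0 0 -15.7",
  "grip": 1
}}

```text
time_s: 1.5
tool_pos: [0.658, -0.214, 0.2998]
ee_rot: [180.0, 0.0, -0.0]
ft_force: [-0.3, -0.8, 0.1]
finger_gap: 0.0869
gripper_force: 0.0
```

```bash
python3 - <<'E'
from h import *
c=cam('wrist'); save('w1',c['img']); print(bot.sense()['tool_pos'],-c['R'].T@c['t'])
E
```

```text
[ 0.66429703 -0.20770017  0.30040191] [ 0.73772164 -0.2145333   0.44302882]
```

View pics/w1.png

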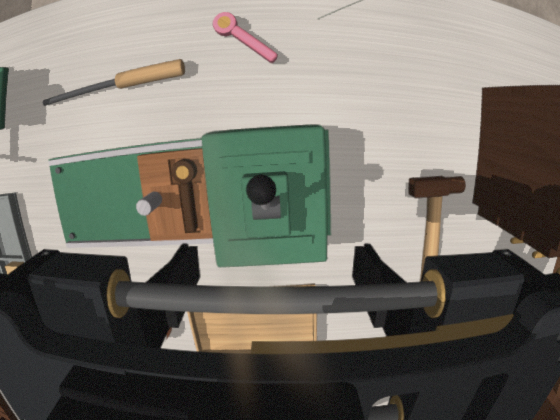

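The wrist view shows the ball at (262,190), hood corners around (205,133), (325,127), (327,262), (217,267), and the handle top at (143,206). The visible horn head is at (185,172).

```bash
python3 - <<'E'
from h import *
np.set_printoptions(precision=4,suppress=True)
c=cam('wrist'); print(bot.sense()['tool_pos']); save('w1b',c['img'])
# masks
hsv=cv2.cvtColor(c['img'],cv2.COLOR_RGB2HSV)
m=cv2.inRange(c['img'],(0,0,0),(28,28,28)); m[240:]=0; m[:,:240]=0; m[:,300:]=0
n,l,st,ce=cv2.connectedComponentsWithStats(m)
for i in range(1,n):
    if st[i][4]>100: print('dark',st[i],ce[i],onz(c,*ce[i],.173,True))
print('lab px of handle before shift; hood')
g=cv2.inRange(hsv,(60,80,40),(95,255,255)); g[300:]=0; 
cs,_=cv2.findContours(g,cv2.RETR_EXTERNAL,cv2.CHAIN_APPROX_NONE)
for q in cs:
    if cv2.contourArea(q)>3000:
        print(cv2.boundingRect(q)); ap=cv2.approxPolyDP(q,6,True)[:,0]
        for p in ap: print(p,onz(c,*p,.081,True)[:2],onz(c,*p,.01,True)[:2])
E
```

```text
[ 0.6611 -0.2104  0.2999]
dark [265 183  18  28 130] [276.0538 194.0769] [ 0.6768 -0.2082  0.173 ]
lab px of handle before shift; hood
(55, 160, 99, 85)
[142 160] [ 0.6963 -0.0483] [ 0.6872 -0.017 ]
[ 55 171] [0.6878 0.0883] [0.677  0.1462]
[ 71 244] [0.5834 0.0802] [0.5523 0.1366]
[ 75 235] [0.5974 0.0695] [0.569  0.1238]
[ 78 243] [0.5856 0.0668] [0.5549 0.1206]
[153 242] [ 0.5919 -0.0524] [ 0.5625 -0.0219]
[140 214] [ 0.629  -0.0389] [ 0.6068 -0.0058]
(220, 133, 114, 136)
[324 133] [ 0.7252 -0.2612] [ 0.7218 -0.2715]
[220 142] [ 0.7146 -0.1447] [ 0.7091 -0.1323]
[228 202] [ 0.6447 -0.1521] [ 0.6255 -0.1411]
[249 238] [ 0.6    -0.1759] [ 0.5721 -0.1695]
[274 244] [ 0.5925 -0.206 ] [ 0.5631 -0.2055]
[258 249] [ 0.5857 -0.1865] [ 0.5551 -0.1823]
[279 268] [ 0.5601 -0.2123] [ 0.5244 -0.2131]
[330 265] [ 0.564  -0.2761] [ 0.5291 -0.2893]
[332 138] [ 0.7199 -0.2704] [ 0.7154 -0.2826]
```

Emit:
{"op": "servo_tool", "data": {
  "steps": "0 0 0 0 0 0;0 0 -0.06 0 0 0;0 0 -0.127 0 0 0;0 0 -0.127 0 0 0;0 0 -0.127 0 0 0;0 0 -0.127 0 0 0"
}}

```text
time_s: 2.35
tool_pos: [0.6583, -0.217, 0.1763]
ee_rot: [179.8, -0.3, -0.1]
ft_force: [0.5, -0.1, 0.8]
finger_gap: 0.0867
gripper_force: 0.0
```

Emit:
{"op": "servo_tool", "data": {
  "steps": "0 0 0 0 0 0;0 0 0 0 0 0;0 0 0 0 0 0;0 0 0 0 0 0;0 0 0 0 0 0;0 0 0 0 0 0",
  "grip": -0.6
}}

```text
time_s: 3.1
tool_pos: [0.6555, -0.2132, 0.172]
ee_rot: [-179.7, 0.2, 0.0]
ft_force: [-1.9, 2.6, 0.1]
finger_gap: 0.0352
gripper_force: 1.0
```

Emit:
{"op": "servo_tool", "data": {
  "steps": "0 0 0 0 0 0;0 0 0 0 0 0;0.018 0.012 0 0 0 0;0.018 0.012 0 0 0 0;0.018 0.012 0 0 0 0;0.018 0.012 0 0 0 0;0.018 0.012 0 0 0 0",
  "grip": 0.2
}}

```text
time_s: 3.98
tool_pos: [0.6742, -0.2039, 0.1728]
ee_rot: [180.0, 0.0, -0.0]
ft_force: [-0.7, 0.1, -0.1]
finger_gap: 0.0527
gripper_force: 0.0
```

Emit:
{"op": "servo_tool", "data": {
  "steps": "0 0 0 0 0 0;0 0 0 0 0 0;0 0 0 0 0 0;0 0 0 0 0 0;0 0 0 0 0 0;0 0 0 0 0 0;0 0 0 0 0 0;0 0 0 0 0 0",
  "grip": -0.6
}}

```text
time_s: 4.97
tool_pos: [0.6745, -0.2015, 0.1726]
ee_rot: [-179.8, 0.0, 0.0]
ft_force: [0.1, 5.8, 1.6]
finger_gap: 0.0243
gripper_force: 30.0
```

Emit:
{"op": "servo_tool", "data": {
  "steps": "-0.012 -0.001 0.005 0 0 0;-0.025 -0.001 0.009 0 0 0;-0.038 -0.002 0.010 0 0 0;-0.05 -0.003 0.009 0 0 0;-0.062 -0.003 0.006 0 0 0;-0.072 -0.004 0.003 0 0 0;-0.08 -0.004 0 0 0 0;-0.084 -0.004 -0.002 0 0 0;-0.084 -0.004 -0.002 0 0 0;-0.084 -0.004 -0.002 0 0 0"
}}

```text
time_s: 6.22
tool_pos: [0.5953, -0.2063, 0.1717]
ee_rot: [-179.9, -0.7, -0.1]
ft_force: [10.9, 7.8, -2.3]
finger_gap: 0.0238
gripper_force: 30.0
```

Emit:
{"op": "servo_tool", "data": {
  "steps": "0 0 0 0 0 0;0 0 0 0 0 0;0 0 0.04 0 0 0;0 0 0.1 0 0 20;0.012 0.06 0.12 0 0 30;0.024 0.11 0.12 0 0 40;0.031 0.162 0.12 0 0 50;0.031 0.162 0.12 0 0 60;0.031 0.162 0.12 0 0 70;0.031 0.162 0.12 0 0 80",
  "grip": 0.2
}}

```text
time_s: 7.48
tool_pos: [0.6212, -0.0464, 0.2908]
ee_rot: [-180.0, 0.1, 75.5]
ft_force: [0.4, -0.2, 0.0]
finger_gap: 0.0519
gripper_force: 0.0
```

Emit:
{"op": "servo_tool", "data": {
  "steps": "0 0 0 0 0 4;0 0 0 0 0 13;0 0 0 0 0 13;0 0 0 0 0 13;0 0 0 0 0 13;0 0 0 0 0 13"
}}

```text
time_s: 8.22
tool_pos: [0.6216, -0.0456, 0.2907]
ee_rot: [-180.0, 0.0, 88.2]
ft_force: [0.2, -0.1, 0.6]
finger_gap: 0.0523
gripper_force: 0.0
```

```bash
python3 - <<'E'
from h import *
c=cam('wrist'); save('w2',c['img']); 
for k in c: 
    if k!='img': np.save('pics/w2_%s.npy'%k,c[k])
s=bot.sense(); print(s['tool_pos'],s['ee_rot'],-c['R'].T@c['t'])
c=cam('top'); save('t2',c['img'][150:260,170:390],3.5)
E
```

```text
[ 0.62157019 -0.04552392  0.2906994 ] [-1.79997952e+02  8.60545863e-03  8.81618939e+01] [0.62433722 0.03340928 0.43395702]
```

View pics/w2.png

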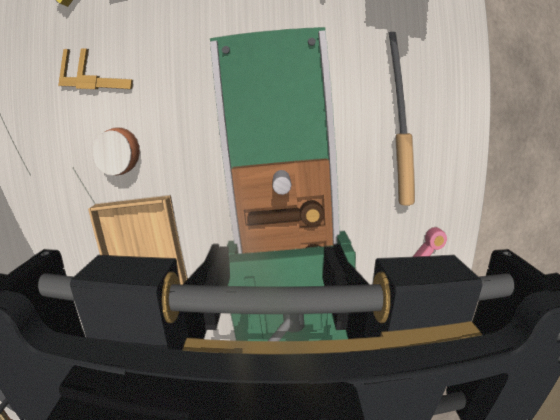

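The view shows the sled's handle top at (282,184), the first horn with its head at (312,215), and guide plate corners at (216,41) and (321,29).

```bash
cat >> h.py <<'E'
def load(n):
    c={k:np.load('pics/%s_%s.npy'%(n,k)) for k in('cx','cy','R','t','f')}; c['img']=cv2.imread('pics/%s.png'%n)[:,:,::-1].copy(); return c
def grab(n,camn='wrist'):
    c=cam(camn); save(n,c['img'])
    for k in('cx','cy','R','t','f'): np.save('pics/%s_%s.npy'%(n,k),c[k])
    return c
E
python3 - <<'E'
from h import *
np.set_printoptions(precision=4,suppress=True)
c=load('w2')
for n,p,z in [('handle',(282,184),.073),('cornL',(217,42),.01),('cornR',(321,29),.01),('sledL',(232,166),.029),('sledR',(328,160),.029),('hornhead',(312,215),.042),('shank end',(248,217),.042)]: print(n,onz(c,*p,z,True)[:2])
E
```

```text
handle [ 0.6286 -0.046 ]
cornL [0.5514 0.1333]
cornR [0.6861 0.146 ]
sledL [ 0.5666 -0.03  ]
sledR [ 0.6882 -0.0261]
hornhead [ 0.666  -0.0942]
shank end [ 0.5846 -0.0942]
```

Emit:
{"op": "servo_tool", "data": {
  "steps": "0.007 0 -0.06 0 0 2;0.007 0 -0.12 0 0 5;0.007 0 -0.18 0 0 5;0.007 0 -0.23 0 0 5;0.007 0 -0.23 0 0 5;0.007 0 -0.23 0 0 5;0.007 0 -0.23 0 0 5"
}}

```text
time_s: 9.2
tool_pos: [0.6307, -0.046, 0.0637]
ee_rot: [179.7, 0.1, 93.2]
ft_force: [0.1, -0.4, 0.2]
finger_gap: 0.0523
gripper_force: 0.0
```

Emit:
{"op": "servo_tool", "data": {
  "steps": "0 0 0 0 0 0;0 0 0 0 0 0;0 0 0 0 0 0;0 0 0 0 0 0;0 0 0 0 0 0;0 0 0 0 0 0;0 0 0 0 0 0",
  "grip": -0.8
}}

```text
time_s: 10.07
tool_pos: [0.6282, -0.0455, 0.0608]
ee_rot: [-180.0, -0.0, 93.2]
ft_force: [-2.3, 0.1, 3.2]
finger_gap: 0.0215
gripper_force: 30.0
```

Emit:
{"op": "servo_tool", "data": {
  "steps": "-0.001 0.015 0 0 0 0;-0.002 0.035 0 0 0 0;-0.003 0.055 0 0 0 0;-0.005 0.075 0 0 0 0;-0.006 0.095 0 0 0 0;-0.007 0.115 0 0 0 0;-0.008 0.135 0 0 0 0;-0.009 0.155 0 0 0 0;-0.01 0.165 0 0 0 0;-0.01 0.165 0 0 0 0"
}}

```text
time_s: 11.32
tool_pos: [0.6183, 0.1153, 0.0605]
ee_rot: [-179.9, 0.5, 93.5]
ft_force: [-2.9, -18.0, 2.7]
finger_gap: 0.0216
gripper_force: 30.0
```

Emit:
{"op": "servo_tool", "data": {
  "steps": "0 0 0 0 0 0;0 0 0 0 0 0;0 0 0.04 0 0 0;0 0 0.1 0 0 -10;0 -0.05 0.16 0 0 -20;0 -0.1 0.22 0 0 -30;0 -0.112 0.24 0 0 -40;0 -0.112 0.24 0 0 -50;0 -0.112 0.24 0 0 -60;0 -0.112 0.24 0 0 -70",
  "grip": 0
}}

```text
time_s: 12.58
tool_pos: [0.6193, 0.0088, 0.3011]
ee_rot: [-180.0, -0.2, 22.9]
ft_force: [-0.4, -0.1, -0.3]
finger_gap: 0.0435
gripper_force: 0.0
```

Emit:
{"op": "servo_tool", "data": {
  "steps": "0 0 0 0 0 -10;0 0 0 0 0 -20;0 0 0 0 0 -20;0 0 0 0 0 -20;0 0 0 0 0 -20"
}}

```text
time_s: 13.2
tool_pos: [0.6187, 0.0079, 0.3007]
ee_rot: [-180.0, -0.0, 3.3]
ft_force: [-0.7, -0.5, 0.5]
finger_gap: 0.0436
gripper_force: 0.0
```

```bash
python3 - <<'E'
from h import *
c=grab('w3')
s=bot.sense(); print(s['tool_pos'],s['ee_rot'],-c['R'].T@c['t'])
E
```

```text
[0.61866867 0.00775735 0.30070226] [-1.79988374e+02 -1.51463867e-02  3.25916210e+00] [0.69828128 0.01183985 0.44399971]
```

View pics/w3.png

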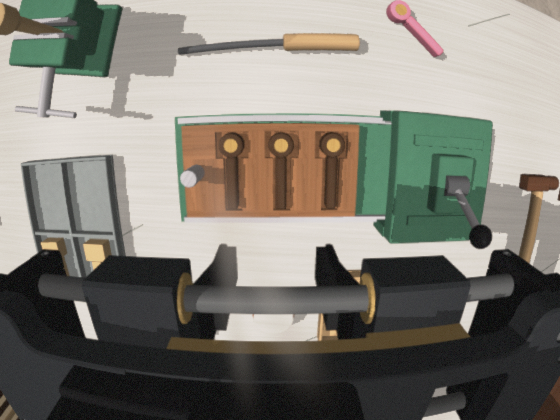

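Three horns lie in the three pockets, with heads at about (233,145), (282,145) and (334,145). The sled is out to the end of the plate, and the lever leans towards the robot.

```bash
python3 - <<'E'
from h import *
np.set_printoptions(precision=4,suppress=True)
c=load('w3'); hsv=cv2.cvtColor(c['img'],cv2.COLOR_RGB2HSV)
print(hsv[145,233],hsv[190,283],hsv[180,260])
m=cv2.inRange(hsv,(10,120,120),(30,255,255)); m[:125]=0;m[165:]=0;m[:,:215]=0;m[:,355:]=0
n,l,st,ce=cv2.connectedComponentsWithStats(m)
for i in range(1,n):
    if st[i][4]>40: print('dot',st[i][4],ce[i],onz(c,*ce[i],.042,True)[:2])
d=cv2.inRange(hsv,(0,0,0),(180,255,60)); d[:130]=0;d[215:]=0;d[:,:215]=0;d[:,355:]=0
n,l,st,ce=cv2.connectedComponentsWithStats(d)
for i in range(1,n):
    if st[i][4]>150: 
        print(st[i])
        for r in (170,180,190,200):
            x=np.where(l[r]==i)[0]; print(r,x.min(),x.max(),onz(c,(x.min()+x.max())/2,r,.040,True)[:2])
for p,z in [((182,124),.029),((184,215),.029),((358,124),.029),((357,216),.029),((189,178),.073)]: print(p,onz(c,*p,z,True)[:2])
E
```

```text
[ 19 134 215] [ 13 110  90] [ 12 136 171]
dot 2950 [288.8614 142.0766] [ 0.6643 -0.0065]
dot 171 [230.     145.2105] [0.6567 0.0662]
dot 168 [280.5833 145.1488] [0.6598 0.0035]
dot 167 [333.1138 144.7365] [ 0.6649 -0.0618]
dot 60 [219.6167 160.45  ] [0.6369 0.0788]
(182, 124) [0.6815 0.1324]
(184, 215) [0.5576 0.1302]
(358, 124) [ 0.6937 -0.0948]
(357, 216) [ 0.5697 -0.1072]
(189, 178) [0.6193 0.1105]
```

Emit:
{"op": "servo_tool", "data": {
  "steps": "0.004 0.0563 -0.04 0 0 0;0.004 0.0563 -0.1 0 0 0;0.004 0.0563 -0.16 0 0 0;0.004 0.0563 -0.21 0 0 0;0.004 0.0563 -0.24 0 0 0;0.004 0.0563 -0.25 0 0 0;0.004 0.0563 -0.25 0 0 0;0.004 0.0563 -0.25 0 0 0"
}}

```text
time_s: 14.25
tool_pos: [0.6239, 0.0637, 0.0521]
ee_rot: [180.0, -0.2, 3.2]
ft_force: [0.4, -0.3, 0.3]
finger_gap: 0.0436
gripper_force: 0.0
```

Emit:
{"op": "servo_tool", "data": {
  "steps": "0 0 0 0 0 0;0 0 0 0 0 0;0 0 0 0 0 0;0 0 0 0 0 0;0 0 0 0 0 0;0 0 0 0 0 0;0 0 0.01 0 0 0;0 0 0.03 0 0 0;0 0 0.06 0 0 0;0 0 0.1 0 0 0",
  "grip": -0.85
}}

```text
time_s: 15.5
tool_pos: [0.6222, 0.0638, 0.1522]
ee_rot: [-180.0, 0.0, 3.2]
ft_force: [0.4, 0.6, 0.2]
finger_gap: 0.0138
gripper_force: 30.0
```

Emit:
{"op": "servo_tool", "data": {
  "steps": "-0.03 -0.03 0.04 0 0 0;-0.07 -0.08 0.05 0 0 0;-0.11 -0.13 0.05 0 0 0;-0.15 -0.18 0.05 0 0 0;-0.18 -0.23 0.05 0 0 -1;-0.2095 -0.28 0.04 0 0 -1;-0.2095 -0.292 0 0 0 -1;-0.2095 -0.292 -0.04 0 0 -1;-0.2095 -0.292 -0.04 0 0 -1;-0.2095 -0.292 -0.04 0 0 -1"
}}

```text
time_s: 16.75
tool_pos: [0.4139, -0.2286, 0.1121]
ee_rot: [179.9, -0.1, 2.2]
ft_force: [-0.1, 0.3, -0.1]
finger_gap: 0.0136
gripper_force: 30.0
```

```bash
python3 - <<'E'
from h import *
c=cam('top'); s=bot.sense(); print(s['tool_pos'],s['ee_rot'][2],s['finger_gap'])
w=grab('w4'); side=cam('side'); 
im=np.hstack([cv2.resize(w['img'],(400,300)),cv2.resize(side['img'][100:250,250:450],(400,300))]); save('v4',im)
E
```

```text
[ 0.41418716 -0.22869166  0.11246188] 2.2302103440328946 0.013407757678344056
```

View pics/v4.png

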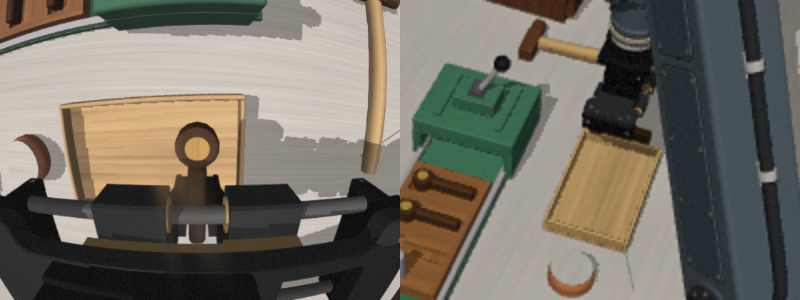

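The left half shows the horn held over the tray with its head at about (197,148) in the half-size view. The tray's far corners are at about (88,147) and (340,133) in full-size pixels.

```bash
python3 - <<'E'
from h import *
c=load('w4')
for p in [(88,147),(340,133)]: print(onz(c,*p,.025,True)[:2])
# centre from far edge
E
```

```text
[ 0.47033348 -0.078108  ]
[ 0.48284947 -0.27286654]
```

Emit:
{"op": "servo_tool", "data": {
  "steps": "0 0 -0.03 0 0 0;0 0 -0.06 0 0 0;0 0 -0.074 0 0 0;0 0 -0.074 0 0 0;0 0 -0.074 0 0 0;0 0 -0.074 0 0 0"
}}

```text
time_s: 17.65
tool_pos: [0.4135, -0.2285, 0.0375]
ee_rot: [179.9, -0.1, 2.2]
ft_force: [0.7, 0.3, -0.6]
finger_gap: 0.0136
gripper_force: 30.0
```

Emit:
{"op": "servo_tool", "data": {
  "steps": "0 0 0 0 0 0;0 0 0 0 0 0;0 0 0 0 0 0;0 0 0 0 0 0;0 0 0.02 0 0 0;0 0 0.05 0 0 0;0 0 0.11 0 0 0;0.03 0.03 0.16 0 0 0.5;0.08 0.06 0.16 0 0 1;0.13 0.09 0.16 0 0 1",
  "grip": -0.35
}}

```text
time_s: 18.9
tool_pos: [0.5447, -0.1375, 0.1982]
ee_rot: [179.9, -0.1, 3.2]
ft_force: [0.3, -1.0, 0.0]
finger_gap: 0.0284
gripper_force: 0.0
```

Emit:
{"op": "servo_tool", "data": {
  "steps": "0.03 0.055 0 0 0 0;0.06 0.11 0 0 0 0.3;0.083 0.1395 0 0 0 0.3;0.083 0.1395 -0.06 0 0 0.3;0.083 0.1395 -0.11 0 0 0.3;0.083 0.1395 -0.1475 0 0 0.3;0.083 0.1395 -0.1475 0 0 0.3;0.083 0.1395 -0.1475 0 0 0.3;0.083 0.1395 -0.1475 0 0 0.3",
  "grip": 0
}}

```text
time_s: 20.02
tool_pos: [0.6258, 0.0014, 0.049]
ee_rot: [-180.0, 0.0, 3.5]
ft_force: [-1.3, -0.6, -0.2]
finger_gap: 0.0438
gripper_force: 0.0
```

Emit:
{"op": "servo_tool", "data": {
  "steps": "0 0 0 0 0 0;0 0 0 0 0 0;0 0 0 0 0 0;0 0 0 0 0 0;0 0 0 0 0 0;0 0 0 0 0 0;0 0 0.01 0 0 0;0 0 0.03 0 0 0;0 0 0.07 0 0 0;0 0 0.13 0 0 0",
  "grip": -0.85
}}

```text
time_s: 21.28
tool_pos: [0.625, 0.0014, 0.1803]
ee_rot: [-180.0, 0.2, 3.5]
ft_force: [0.0, 0.7, 0.1]
finger_gap: 0.0137
gripper_force: 30.0
```

Emit:
{"op": "servo_tool", "data": {
  "steps": "-0.04 -0.035 0.02 0 0 0;-0.08 -0.07 0.02 0 0 0;-0.12 -0.105 0.02 0 0 0;-0.16 -0.14 0.02 0 0 -1;-0.2 -0.17 0.02 0 0 -1.3;-0.2145 -0.1775 0 0 0 -1.3;-0.2145 -0.1775 -0.05 0 0 -1.3;-0.2145 -0.1775 -0.1 0 0 -1.3;-0.2145 -0.1775 -0.1435 0 0 -1.3;-0.2145 -0.1775 -0.1435 0 0 -1.3"
}}

```text
time_s: 22.52
tool_pos: [0.4114, -0.1763, 0.0344]
ee_rot: [-179.9, 0.1, 2.2]
ft_force: [-0.4, 0.4, 0.0]
finger_gap: 0.0138
gripper_force: 30.0
```

Emit:
{"op": "servo_tool", "data": {
  "steps": "0 0 0 0 0 0;0 0 0 0 0 0;0 0 0 0 0 0"
}}

```text
time_s: 22.9
tool_pos: [0.4122, -0.1765, 0.037]
ee_rot: [179.9, -0.1, 2.2]
ft_force: [0.2, -0.1, -1.5]
finger_gap: 0.0136
gripper_force: 30.0
```

Emit:
{"op": "servo_tool", "data": {
  "steps": "0 0 0 0 0 0;0 0 0 0 0 0;0 0 0 0 0 0;0 0 0 0 0 0;0 0 0.02 0 0 0;0 0 0.05 0 0 0;0 0 0.11 0 0 0;0.05 0.02 0.16 0 0 0.5;0.10 0.04 0.16 0 0 1;0.15 0.06 0.16 0 0 1",
  "grip": -0.35
}}

```text
time_s: 24.15
tool_pos: [0.5639, -0.1157, 0.1974]
ee_rot: [179.9, -0.2, 3.2]
ft_force: [0.2, -0.1, -0.9]
finger_gap: 0.0283
gripper_force: 0.0
```

Emit:
{"op": "servo_tool", "data": {
  "steps": "0.02 0.02 0 0 0 0;0.05 0.04 0 0 0 0.3;0.0695 0.0525 0 0 0 0.3;0.0695 0.0525 -0.06 0 0 0.3;0.0695 0.0525 -0.11 0 0 0.3;0.0695 0.0525 -0.1465 0 0 0.3;0.0695 0.0525 -0.1465 0 0 0.3;0.0695 0.0525 -0.1465 0 0 0.3;0.0695 0.0525 -0.1465 0 0 0.3",
  "grip": 0
}}

```text
time_s: 25.28
tool_pos: [0.6308, -0.0636, 0.0489]
ee_rot: [-180.0, 0.0, 3.5]
ft_force: [1.0, 1.0, 0.5]
finger_gap: 0.0436
gripper_force: 0.0
```

Emit:
{"op": "servo_tool", "data": {
  "steps": "0 0 0 0 0 0;0 0 0 0 0 0;0 0 0 0 0 0;0 0 0 0 0 0;0 0 0 0 0 0;0 0 0 0 0 0;0 0 0.01 0 0 0;0 0 0.03 0 0 0;0 0 0.07 0 0 0;0 0 0.13 0 0 0",
  "grip": -0.85
}}

```text
time_s: 26.52
tool_pos: [0.63, -0.0634, 0.1802]
ee_rot: [-179.9, 0.2, 3.5]
ft_force: [0.5, 0.2, 0.4]
finger_gap: 0.0135
gripper_force: 30.0
```

Emit:
{"op": "servo_tool", "data": {
  "steps": "-0.05 -0.015 0.02 0 0 0;-0.1 -0.03 0.02 0 0 0;-0.15 -0.045 0.02 0 0 0;-0.19 -0.055 0.02 0 0 -1;-0.222 -0.0604 0.01 0 0 -1.3;-0.222 -0.0604 -0.03 0 0 -1.3;-0.222 -0.0604 -0.08 0 0 -1.3;-0.222 -0.0604 -0.12 0 0 -1.3;-0.222 -0.0604 -0.1435 0 0 -1.3;-0.222 -0.0604 -0.1435 0 0 -1.3"
}}

```text
time_s: 27.78
tool_pos: [0.4094, -0.1243, 0.0355]
ee_rot: [-180.0, 0.0, 2.2]
ft_force: [-0.0, -0.3, 0.3]
finger_gap: 0.0138
gripper_force: 30.0
```

Emit:
{"op": "servo_tool", "data": {
  "steps": "0 0 0 0 0 0;0 0 0 0 0 0;0 0 0 0 0 0"
}}

```text
time_s: 28.15
tool_pos: [0.4096, -0.1243, 0.0366]
ee_rot: [179.9, -0.1, 2.2]
ft_force: [-0.0, 0.6, -0.1]
finger_gap: 0.0137
gripper_force: 30.0
```

Emit:
{"op": "servo_tool", "data": {
  "steps": "0 0 0 0 0 0;0 0 0 0 0 0;0 0 0 0 0 0;0 0 0 0 0 0;0 0 0.02 0 0 0;0 0 0.05 0 0 0;0 0 0.11 0 0 0;0 0.05 0.16 0 0 0;0 0.10 0.18 0 0 0;0 0.15 0.2 0 0 0",
  "grip": -0.35
}}

```text
time_s: 29.4
tool_pos: [0.4089, 0.0274, 0.2371]
ee_rot: [180.0, -0.1, 2.1]
ft_force: [0.8, 0.5, -0.8]
finger_gap: 0.0281
gripper_force: 0.0
```

Emit:
{"op": "servo_tool", "data": {
  "steps": "0.01 0.06 0.06 0 0 0;0.01 0.12 0.06 0 0 0;0.01 0.18 0.06 0 0 0;0.01 0.24 0.06 0 0 0;0.01 0.28 0.06 0 0 0;0.01 0.28 0.06 0 0 0;0.01 0.28 0.06 0 0 0;0.01 0.28 0.06 0 0 0",
  "grip": -0.1
}}

```text
time_s: 30.4
tool_pos: [0.419, 0.3046, 0.2955]
ee_rot: [180.0, 0.0, 2.1]
ft_force: [0.1, 0.5, 0.1]
finger_gap: 0.0392
gripper_force: 0.0
```

```bash
python3 - <<'E'
from h import *
w=grab('w5'); s=bot.sense(); print(s['tool_pos'],s['ee_rot'][2]); t=cam('top')
im=np.hstack([cv2.resize(w['img'],(400,300)),cv2.resize(t['img'][150:300,170:370],(400,300))]); save('v5',im)
E
```

```text
[0.41911748 0.30455783 0.29564419] 2.0734563458098405
```

View pics/v5.png

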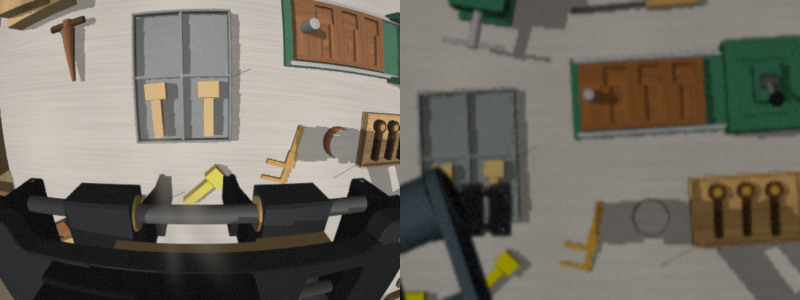

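The three horns lie flat and side by side in the tray. The two blanks are seen whole in the near compartments, at about (155,110) and (209,107) in the left half.

```bash
cat >> h.py <<'E'
def blanks(c,roi,z=.029,lo=(8,60,110),hi=(26,255,255)):
    hsv=cv2.cvtColor(c['img'],cv2.COLOR_RGB2HSV); m=cv2.inRange(hsv,lo,hi); k=np.zeros_like(m); y0,y1,x0,x1=roi; k[y0:y1,x0:x1]=m[y0:y1,x0:x1]
    k=cv2.morphologyEx(k,cv2.MORPH_OPEN,np.ones((3,3)))
    for q in cv2.findContours(k,cv2.RETR_EXTERNAL,cv2.CHAIN_APPROX_NONE)[0]:
        if cv2.contourArea(q)<150: continue
        w=np.array([onz(c,*p[0],z,True)[:2] for p in q]).astype(np.float32)*1000
        (cx,cy),(a,b),an=cv2.minAreaRect(w); an=an if a>b else an+90; an=(an+90)%180-90
        M=cv2.moments(w); g=np.array([M['m10'],M['m01']])/M['m00']
        d=np.array([np.cos(np.radians(an)),np.sin(np.radians(an))]); h=np.sign((g-[cx,cy])@d)
        print('rect c',(cx,cy),'size',a,b,'ang',an,'head',h,'origin',np.array([cx,cy])+h*d*7,'px',q[:,0].mean(0))
E
python3 - <<'E'
from h import *
np.set_printoptions(precision=1,suppress=True)
c=load('w5'); blanks(c,(95,200,185,330))
E
```

```text
rect c (444.7816467285156, 377.02081298828125) size 99.6436767578125 38.44377899169922 ang 5.848140239715576 head 1.0 origin [451.7 377.7] px [218.6 149.8]
rect c (450.7057189941406, 285.1990661621094) size 99.0956039428711 37.45296859741211 ang 2.7092137336730957 head 1.0 origin [457.7 285.5] px [291.4 147.3]
```

Emit:
{"op": "servo_tool", "data": {
  "steps": "0.0336 -0.0194 -0.05 0 0 0.6;0.0336 -0.0194 -0.1 0 0 0.6;0.0336 -0.0194 -0.16 0 0 0.6;0.0336 -0.0194 -0.21 0 0 0.6;0.0336 -0.0194 -0.245 0 0 0.6;0.0336 -0.0194 -0.2606 0 0 0.6;0.0336 -0.0194 -0.2606 0 0 0.6;0.0336 -0.0194 -0.2606 0 0 0.6;0.0336 -0.0194 -0.2606 0 0 0.6",
  "grip": -0.2
}}

```text
time_s: 31.62
tool_pos: [0.4537, 0.2869, 0.0366]
ee_rot: [-179.9, -0.2, 2.8]
ft_force: [-0.1, -0.6, 0.6]
finger_gap: 0.0349
gripper_force: 0.0
```

Emit:
{"op": "servo_tool", "data": {
  "steps": "0 0 0 0 0 0;0 0 0 0 0 0;0 0 0 0 0 0;0 0 0 0 0 0;0 0 0 0 0 0;0 0 0 0 0 0;0 0 0.01 0 0 0;0 0 0.03 0 0 0;0 0 0.07 0 0 0;0 0 0.13 0 0 0",
  "grip": -0.8
}}

```text
time_s: 32.88
tool_pos: [0.4514, 0.286, 0.165]
ee_rot: [179.9, 0.3, 2.8]
ft_force: [1.1, 0.0, -0.5]
finger_gap: 0.0176
gripper_force: 30.0
```

Emit:
{"op": "servo_tool", "data": {
  "steps": "0.03 -0.03 0.03 0 0 0;0.07 -0.07 0.03 0 0 0.3;0.11 -0.11 0.03 0 0 0.7;0.1475 -0.1455 0.03 0 0 0.7;0.1475 -0.1455 0.02 0 0 0.7;0.1475 -0.1455 0.02 0 0 0.7;0.1475 -0.1455 0.02 0 0 0.7;0.1475 -0.1455 0.02 0 0 0.7"
}}

```text
time_s: 33.88
tool_pos: [0.5995, 0.1421, 0.1854]
ee_rot: [-180.0, 0.0, 3.6]
ft_force: [0.4, 0.6, -0.9]
finger_gap: 0.0178
gripper_force: 30.0
```

```bash
python3 - <<'E'
from h import *
w=grab('w6'); s=bot.sense(); print(s['tool_pos'],s['ee_rot'],s['finger_gap']); 
save('w6c',w['img'][40:280,180:560],2)
E
```

```text
[0.59963964 0.14198488 0.18548549] [-1.79998876e+02 -1.17269589e-02  3.57439561e+00] 0.01794636202167249
```

View pics/w6c.png

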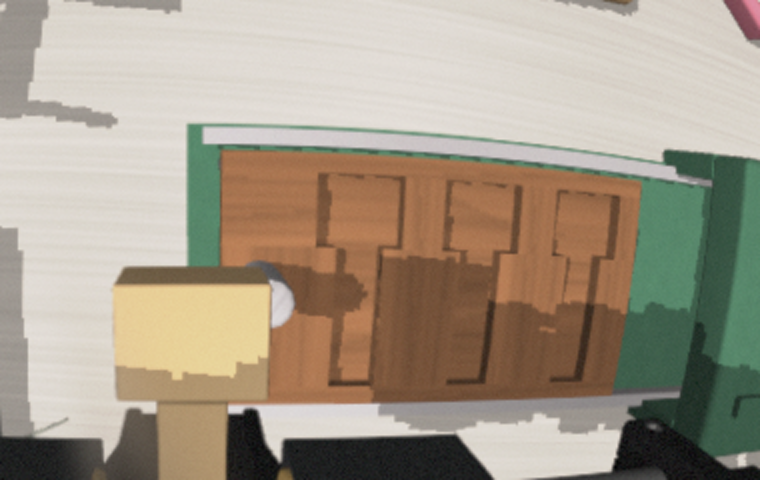

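The crop shows the three empty pockets. In crop pixels, pocket2's recess runs from (320,173) to (404,178), with its lower edge at y≈247. The slot spans x from 330 to 378 and ends at y≈385. The held blank's head covers (115–270, 283–400).

```bash
python3 - <<'E'
from h import *
np.set_printoptions(precision=1,suppress=True)
c=load('w6'); th=np.radians(3.6); J=np.array([[np.cos(th),np.sin(th)],[-np.sin(th),np.cos(th)]])
W=lambda x,y,z: onz(c,180+x/2,40+y/2,z,True)[:2]*1000
pts={'P2':dict(TL=(320,173),TR=(404,177),L=(317,247),R=(402,249),sL=(329,380),sR=(372,384)),
'P1':dict(TL=(447,181),TR=(521,185),L=(444,249),R=(518,254),sL=(447,382),sR=(484,383)),
'P0':dict(TL=(557,191),TR=(619,195),L=(553,255),R=(614,259),sL=(552,379),sR=(583,380))}
for n,d in pts.items(): print(n,{k:J@W(*p,.029) for k,p in d.items()})
T=1000*np.array(bot.sense()['tool_pos'][:2]); print('tcp jigaxes',J@T)
for n,p in dict(TL=(115,284),TR=(271,284),BL=(113,401),BR=(268,402),sL=(158,430),sR=(227,430)).items(): print('blank',n,J@W(*p,.1795))
for n,p in dict(TL=(220,150),TR=(640,183),BL=(228,404),BR=(612,395)).items(): print('sled',n,J@W(*p,.029))
E
```

```text
P2 {'TL': array([676.,  44.]), 'TR': array([675.9,   2.9]), 'L': array([641.1,  44.4]), 'R': array([641.1,   2.1]), 'sL': array([574.5,  34.8]), 'sR': array([572.1,  12.1])}
P1 {'TL': array([675.2, -19.5]), 'TR': array([676.1, -61. ]), 'L': array([641.8, -20.1]), 'R': array([640.9, -62.4]), 'sL': array([572.5, -29.4]), 'sR': array([571.5, -51.4])}
P0 {'TL': array([674.7, -83.2]), 'TR': array([ 676.1, -125.1]), 'L': array([641.3, -84.2]), 'R': array([ 641.1, -126. ]), 'sL': array([572.8, -94.9]), 'sR': array([ 571.6, -116.9])}
tcp jigaxes [607.4 104.1]
blank TL [655.2 121.5]
blank TR [655.2  84.8]
blank BL [625.5 123.1]
blank BR [625.2  84.5]
blank sL [617.7 112. ]
blank sR [617.6  94.6]
sled TL [685.7  90.4]
sled TR [ 684.1 -139.8]
sled BL [562.1  85.3]
sled BR [ 561.7 -141.2]
```

Emit:
{"op": "servo_tool", "data": {
  "steps": "0.01 -0.03 0 0 0 0;0.0227 -0.0765 0 0 0 0;0.0227 -0.0765 -0.04 0 0 0;0.0227 -0.0765 -0.09 0 0 0;0.0227 -0.0765 -0.105 0 0 0;0.0227 -0.0765 -0.105 0 0 0;0.0227 -0.0765 -0.105 0 0 0;0.0227 -0.0765 -0.105 0 0 0;0.0227 -0.0765 -0.105 0 0 0"
}}

```text
time_s: 35.05
tool_pos: [0.6236, 0.0646, 0.0814]
ee_rot: [180.0, -0.1, 3.5]
ft_force: [0.3, -0.7, -0.6]
finger_gap: 0.0177
gripper_force: 30.0
```

```bash
python3 - <<'E'
from h import *
for i in range(4): cam('top')
s=bot.sense(); print(s['tool_pos'],s['ee_rot'],s['finger_gap'],s['ft_force'])
E
```

```text
[0.62298599 0.06451244 0.08042963] [ 1.79997696e+02 -2.61594763e-02  3.48799430e+00] 0.017680870277433255 [-0.24061217 -0.6804929  -1.43698229]
```

Emit:
{"op": "servo_tool", "data": {
  "steps": "0 -0.0012 0 0 0 0;0 -0.0012 -0.006 0 0 0;0 -0.0012 -0.012 0 0 0;0 -0.0012 -0.018 0 0 0;0 -0.0012 -0.023 0 0 0;0 -0.0012 -0.027 0 0 0;0 -0.0012 -0.030 0 0 0;0 -0.0012 -0.030 0 0 0;0 -0.0012 -0.030 0 0 0"
}}

```text
time_s: 36.38
tool_pos: [0.6229, 0.0633, 0.0505]
ee_rot: [180.0, -0.0, 3.5]
ft_force: [-0.7, -0.4, 3.4]
finger_gap: 0.0178
gripper_force: 30.0
```

Emit:
{"op": "servo_tool", "data": {
  "steps": "0 0 0 0 0 0;0 0 0 0 0 0;0 0 0 0 0 0;0 0 0 0 0 0;0 0 0.02 0 0 0;0 0 0.06 0 0 0;0 0 0.12 0 0 0;-0.03 0.03 0.16 0 0 0;-0.07 0.07 0.19 0 0 0;-0.11 0.11 0.22 0 0 0",
  "grip": -0.35
}}

```text
time_s: 37.62
tool_pos: [0.5138, 0.1723, 0.2714]
ee_rot: [-180.0, -0.2, 3.4]
ft_force: [0.3, 0.9, -0.1]
finger_gap: 0.0282
gripper_force: 0.0
```

Emit:
{"op": "servo_tool", "data": {
  "steps": "-0.04 0.04 0.02 0 0 0;-0.08 0.09 0.025 0 0 0;-0.094 0.131 0.025 0 0 0;-0.094 0.131 0.025 0 0 0;-0.094 0.131 0.025 0 0 0;-0.094 0.131 0.025 0 0 0;-0.094 0.131 0.025 0 0 0",
  "grip": -0.2
}}

```text
time_s: 38.5
tool_pos: [0.4214, 0.3014, 0.2936]
ee_rot: [180.0, 0.0, 3.4]
ft_force: [-0.3, -1.5, 0.4]
finger_gap: 0.0349
gripper_force: 0.0
```

```bash
python3 - <<'E'
from h import *
np.set_printoptions(precision=1,suppress=True)
c=grab('w7'); s=bot.sense(); print(s['tool_pos']*1000,s['ee_rot'],s['finger_gap']); blanks(c,(95,200,185,330)); blanks(c,(0,210,185,400))
save('w7c',c['img'][0:240,160:560],2)
E
```

```text
[421.3 301.5 293.6] [180.    0.    3.4] 0.03482237252077904
rect c (444.8251037597656, 376.9219055175781) size 99.61296081542969 38.46532440185547 ang 6.024506568908691 head 1.0 origin [451.8 377.7] px [216.7 150.7]
rect c (444.8251037597656, 376.9219055175781) size 99.61296081542969 38.46532440185547 ang 6.024506568908691 head 1.0 origin [451.8 377.7] px [216.7 150.7]
```

View pics/w7c.png

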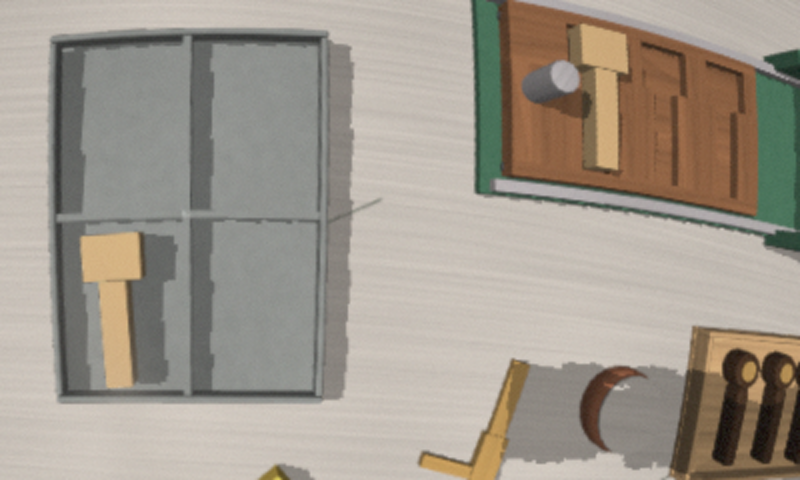

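Emit:
{"op": "servo_tool", "data": {
  "steps": "0.0255 0.0745 -0.05 0 0 2.6;0.0255 0.0745 -0.1 0 0 2.6;0.0255 0.0745 -0.15 0 0 2.6;0.0255 0.0745 -0.2 0 0 2.6;0.0255 0.0745 -0.23 0 0 2.6;0.0255 0.0745 -0.23 0 0 2.6;0.0255 0.0745 -0.245 0 0 2.6;0.0255 0.0745 -0.2586 0 0 2.6;0.0255 0.0745 -0.2586 0 0 2.6;0.0255 0.0745 -0.2586 0 0 2.6",
  "grip": -0.35
}}

```text
time_s: 39.8
tool_pos: [0.4466, 0.3771, 0.0355]
ee_rot: [-180.0, -0.0, 6.1]
ft_force: [0.3, 0.5, -0.6]
finger_gap: 0.0285
gripper_force: 0.0
```

Emit:
{"op": "servo_tool", "data": {
  "steps": "0 0 0 0 0 0;0 0 0 0 0 0;0 0 0 0 0 0;0 0 0 0 0 0;0 0 0 0 0 0;0 0 0 0 0 0;0 0 0.01 0 0 0;0 0 0.03 0 0 0;0 0 0.07 0 0 0;0 0 0.13 0 0 0",
  "grip": -0.8
}}

```text
time_s: 41.05
tool_pos: [0.4448, 0.3759, 0.1646]
ee_rot: [179.9, 0.3, 6.1]
ft_force: [0.4, 0.6, 0.0]
finger_gap: 0.0176
gripper_force: 30.0
```

Emit:
{"op": "servo_tool", "data": {
  "steps": "0.03 -0.04 0.03 0 0 0;0.07 -0.09 0.03 0 0 -1;0.11 -0.14 0.03 0 0 -2;0.14 -0.19 0.03 0 0 -2.5;0.153 -0.236 0.02 0 0 -2.5;0.153 -0.236 0.02 0 0 -2.5;0.153 -0.236 0.02 0 0 -2.5;0.153 -0.236 0.02 0 0 -2.5;0.153 -0.236 0.02 0 0 -2.5;0.153 -0.236 0.02 0 0 -2.5"
}}

```text
time_s: 42.3
tool_pos: [0.5991, 0.1418, 0.1853]
ee_rot: [180.0, -0.0, 3.7]
ft_force: [0.3, -0.0, -0.8]
finger_gap: 0.0173
gripper_force: 30.0
```

```bash
python3 - <<'E'
from h import *
w=grab('w8'); s=bot.sense(); print(s['tool_pos'],s['ee_rot'],s['finger_gap']); 
save('w8c',w['img'][40:280,180:560],2)
E
```

```text
[0.59913108 0.14163059 0.18524014] [ 1.79999225e+02 -1.39153044e-02  3.65441604e+00] 0.017905287856234617
```

View pics/w8c.png

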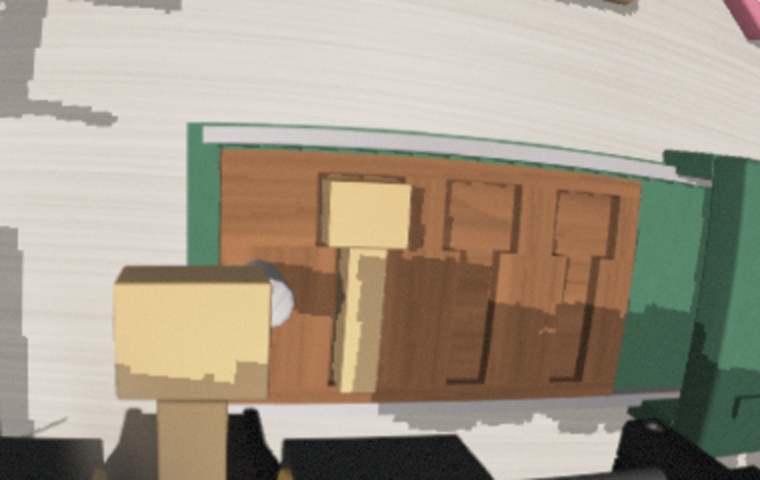

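Emit:
{"op": "servo_tool", "data": {
  "steps": "0.01 -0.04 0 0 0 0;0.018 -0.09 0 0 0 0;0.0275 -0.142 0 0 0 0;0.0275 -0.142 -0.04 0 0 0;0.0275 -0.142 -0.09 0 0 0;0.0275 -0.142 -0.105 0 0 0;0.0275 -0.142 -0.105 0 0 0;0.0275 -0.142 -0.105 0 0 0;0.0275 -0.142 -0.105 0 0 0;0.0275 -0.142 -0.105 0 0 0"
}}

```text
time_s: 43.6
tool_pos: [0.6275, -0.0011, 0.0814]
ee_rot: [180.0, -0.1, 3.6]
ft_force: [-0.1, -0.6, -0.4]
finger_gap: 0.0177
gripper_force: 30.0
```

```bash
python3 - <<'E'
from h import *
for i in range(4): cam('top')
s=bot.sense(); print(s['tool_pos'],s['ee_rot'],s['finger_gap'],s['ft_force'])
E
```

```text
[ 0.62689718 -0.00108936  0.08041926] [ 1.79993777e+02 -2.80098825e-02  3.59117570e+00] 0.017834542130778765 [-0.52315923 -0.16236263 -0.79166883]
```

On target to within 0.3 mm, so I'll lower it.

Emit:
{"op": "servo_tool", "data": {
  "steps": "0 0.0003 0 0 0 0;0 0.0003 -0.006 0 0 0;0 0.0003 -0.012 0 0 0;0 0.0003 -0.018 0 0 0;0 0.0003 -0.023 0 0 0;0 0.0003 -0.027 0 0 0;0 0.0003 -0.030 0 0 0;0 0.0003 -0.030 0 0 0;0 0.0003 -0.030 0 0 0"
}}

```text
time_s: 44.92
tool_pos: [0.6268, -0.0008, 0.0506]
ee_rot: [180.0, -0.0, 3.6]
ft_force: [-2.1, 0.3, 4.5]
finger_gap: 0.0175
gripper_force: 30.0
```

Emit:
{"op": "servo_tool", "data": {
  "steps": "0 0 0 0 0 0;0 0 0 0 0 0;0 0 0 0 0 0;0 0 0 0 0 0;0 0 0.02 0 0 0;0 0 0.06 0 0 0;0 0 0.12 0 0 0;-0.01 0 0.18 0 0 0;-0.01 0 0.24 0 0 0;-0.01 0 0.25 0 0 0",
  "grip": -0.35
}}

```text
time_s: 46.18
tool_pos: [0.6193, -0.0011, 0.3074]
ee_rot: [179.8, -0.7, 3.6]
ft_force: [-0.8, -0.7, -1.1]
finger_gap: 0.0285
gripper_force: 0.0
```

Emit:
{"op": "servo_tool", "data": {
  "steps": "0 0 0 0 0 0;0 0 0 0 0 0;0 0 0 0 0 0"
}}

```text
time_s: 46.55
tool_pos: [0.6158, -0.0007, 0.2979]
ee_rot: [-179.9, 0.2, 3.6]
ft_force: [0.2, -0.7, 0.0]
finger_gap: 0.0288
gripper_force: 0.0
```

```bash
python3 - <<'E'
from h import *
np.set_printoptions(precision=1,suppress=True)
w=grab('w9'); s=bot.sense(); print(s['tool_pos'],s['ee_rot'],s['finger_gap']); 
blanks(w,(100,225,180,370),z=.044,lo=(8,60,190))
sd=cam('side'); im=np.hstack([cv2.resize(w['img'][90:240,160:390],(460,300)),cv2.resize(sd['img'][150:260,210:330],(327,300))]); save('v9',im)
E
```

```text
[ 0.6 -0.   0.3] [-180.     0.2    3.6] 0.028263450574158164
rect c (620.9849853515625, 63.151702880859375) size 98.45012664794922 36.39900588989258 ang 2.1456286907196045 head 1.0 origin [628.   63.4] px [224.8 165.3]
rect c (625.2687377929688, -1.1587238311767578) size 98.77545166015625 36.54629135131836 ang 3.986663579940796 head 1.0 origin [632.3  -0.7] px [276.4 165.2]
```

View pics/v9.png

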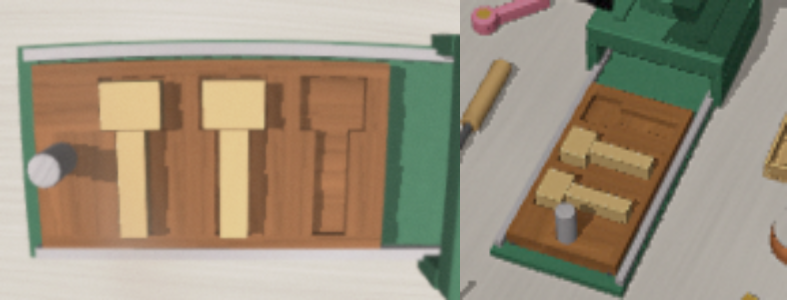

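Both blanks sit down in pockets 2 and 1, with heads at +x, and the bin is empty. Next I'll take the handle.

Emit:
{"op": "servo_tool", "data": {
  "steps": "0 0.03 0 0 0 10;0 0.06 0 0 0 20;0 0.09 0 0 0 30;0.002 0.1145 0 0 0 40;0.002 0.1145 0 0 0 50;0.002 0.1145 0 0 0 60;0.002 0.1145 0 0 0 70;0.002 0.1145 0 0 0 80;0.002 0.1145 0 0 0 90;0.002 0.1145 0 0 0 90",
  "grip": 0.2
}}

```text
time_s: 47.9
tool_pos: [0.6186, 0.1137, 0.2993]
ee_rot: [-179.9, -0.0, 93.5]
ft_force: [0.2, -0.6, -0.4]
finger_gap: 0.0524
gripper_force: 0.0
```

Emit:
{"op": "servo_tool", "data": {
  "steps": "0 0 -0.05 0 0 0;0 0 -0.1 0 0 0;0 0 -0.15 0 0 0;0 0 -0.2 0 0 0;0 0 -0.225 0 0 0;0 0 -0.239 0 0 0;0 0 -0.239 0 0 0;0 0 -0.239 0 0 0;0 0 -0.239 0 0 0"
}}

```text
time_s: 49.02
tool_pos: [0.6198, 0.1138, 0.0626]
ee_rot: [179.8, 0.0, 93.6]
ft_force: [-0.0, 0.2, 0.2]
finger_gap: 0.0523
gripper_force: 0.0
```

Emit:
{"op": "servo_tool", "data": {
  "steps": "0 0 0 0 0 0;0 0 0 0 0 0;0 0 0 0 0 0;0 0 0 0 0 0;0 0 0 0 0 0;0 0 0 0 0 0;0 0 0 0 0 0",
  "grip": -0.8
}}

```text
time_s: 49.9
tool_pos: [0.6184, 0.1137, 0.0611]
ee_rot: [-179.9, -0.0, 93.6]
ft_force: [-1.4, -1.3, 2.6]
finger_gap: 0.021
gripper_force: 30.0
```

Emit:
{"op": "servo_tool", "data": {
  "steps": "0.001 -0.015 0 0 0 0;0.002 -0.033 0 0 0 0;0.003 -0.051 0 0 0 0;0.004 -0.069 0 0 0 0;0.0055 -0.087 0 0 0 0;0.0065 -0.105 0 0 0 0;0.0075 -0.123 0 0 0 0;0.0085 -0.141 0 0 0 0;0.0095 -0.156 0 0 0 0;0.01 -0.164 0 0 0 0"
}}

```text
time_s: 51.15
tool_pos: [0.6281, -0.0456, 0.061]
ee_rot: [-180.0, -0.7, 93.2]
ft_force: [-0.2, 31.9, 8.5]
finger_gap: 0.0214
gripper_force: 30.0
```

Emit:
{"op": "servo_tool", "data": {
  "steps": "0 -0.002 0 0 0 0;0 -0.002 0 0 0 0;0 -0.002 0 0 0 0;0 -0.002 0 0 0 0"
}}

```text
time_s: 51.65
tool_pos: [0.6282, -0.0454, 0.0611]
ee_rot: [-180.0, -0.6, 93.4]
ft_force: [0.1, 22.0, 6.8]
finger_gap: 0.0213
gripper_force: 30.0
```

Emit:
{"op": "servo_tool", "data": {
  "steps": "0 0.004 0 0 0 0;0 0.004 0 0 0 0;0 0.004 0 0 0 0;0 0.004 0.06 0 0 0;0 0.004 0.12 0 0 -10;0 0.004 0.18 0 0 -20;0 0.004 0.23 0 0 -30;-0.03 -0.02 0.23 0 0 -40;-0.03 -0.04 0.23 0 0 -50;-0.03 -0.06 0.23 0 0 -60",
  "grip": 0.1
}}

```text
time_s: 52.9
tool_pos: [0.5986, -0.1142, 0.2916]
ee_rot: [179.9, -0.0, 33.2]
ft_force: [1.2, -0.0, -1.0]
finger_gap: 0.0479
gripper_force: 0.0
```

Emit:
{"op": "servo_tool", "data": {
  "steps": "0 -0.03 0 0 0 -10;0 -0.055 0 0 0 -20;0 -0.055 0 0 0 -30;0 -0.055 0 0 0 -30;0 -0.055 0 0 0 -30;0 -0.055 0 0 0 -30"
}}

```text
time_s: 53.65
tool_pos: [0.5988, -0.1672, 0.2911]
ee_rot: [180.0, -0.0, 3.7]
ft_force: [-0.9, -0.9, -0.3]
finger_gap: 0.048
gripper_force: 0.0
```

```bash
python3 - <<'E'
from h import *
np.set_printoptions(precision=4,suppress=True)
c=load('w3'); print('ball w3',onz(c,481,236,.173,True))
w=grab('w10'); s=bot.sense(); print(s['tool_pos'],s['ee_rot']); save('w10c',w['img'][60:300,100:500],2)
E
```

```text
ball w3 [ 0.5996 -0.208   0.173 ]
[ 0.5988 -0.1671  0.2911] [179.99    -0.0066   3.6721]
```

View pics/w10c.png

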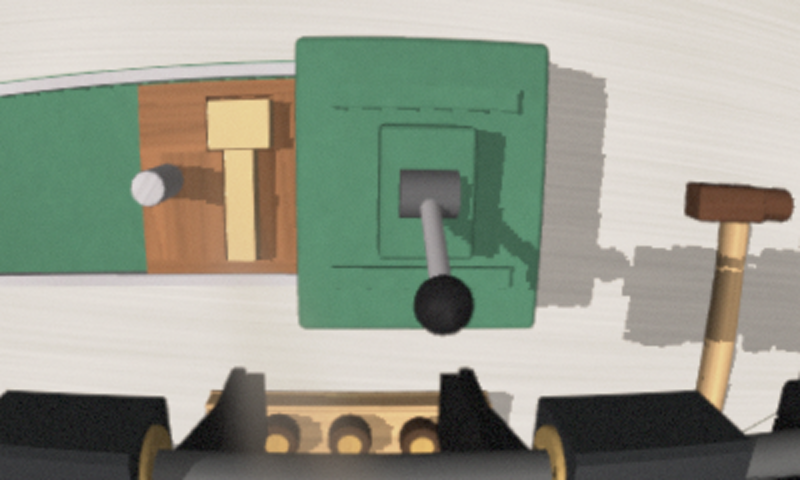

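The sled is back under the hood, with the blank in pocket 2 just outside its edge. The handle is at crop (149,187), and the ball at crop (443,304) leans towards the robot.

```bash
python3 - <<'E'
from h import *
c=load('w10'); print('ball',onz(c,321.5,212,.173,True),'handle',onz(c,174.5,153.5,.073,True))
E
```

```text
ball [ 0.59950857 -0.20667857  0.173     ] handle [ 0.62871868 -0.04937651  0.073     ]
```

Emit:
{"op": "servo_tool", "data": {
  "steps": "0.001 -0.0395 0 0 0 0;0.001 -0.0395 -0.04 0 0 0;0.001 -0.0395 -0.08 0 0 0;0.001 -0.0395 -0.105 0 0 0;0.001 -0.0395 -0.117 0 0 0;0.001 -0.0395 -0.117 0 0 0;0.001 -0.0395 -0.117 0 0 0;0.001 -0.0395 -0.117 0 0 0"
}}

```text
time_s: 54.7
tool_pos: [0.6006, -0.2071, 0.1755]
ee_rot: [179.9, -0.1, 3.6]
ft_force: [-0.7, -0.0, 0.4]
finger_gap: 0.048
gripper_force: 0.0
```

Emit:
{"op": "servo_tool", "data": {
  "steps": "0 0 0 0 0 0;0 0 0 0 0 0;0 0 0 0 0 0;0 0 0 0 0 0;0 0 0 0 0 0;0 0 0 0 0 0;0 0 0 0 0 0",
  "grip": -0.7
}}

```text
time_s: 55.58
tool_pos: [0.5997, -0.2061, 0.1742]
ee_rot: [-179.9, 0.0, 3.6]
ft_force: [-1.5, 4.0, 3.5]
finger_gap: 0.0243
gripper_force: 30.0
```

Emit:
{"op": "servo_tool", "data": {
  "steps": "0.01 0.001 0.004 0 0 0;0.022 0.001 0.008 0 0 0;0.035 0.002 0.010 0 0 0;0.048 0.003 0.009 0 0 0;0.06 0.003 0.006 0 0 0;0.07 0.004 0.003 0 0 0;0.077 0.004 0 0 0 0;0.082 0.004 -0.002 0 0 0;0.085 0.004 -0.002 0 0 0;0.085 0.004 -0.002 0 0 0"
}}

```text
time_s: 56.82
tool_pos: [0.6799, -0.2013, 0.1721]
ee_rot: [-179.8, 0.8, 3.6]
ft_force: [-12.9, 5.7, 10.4]
finger_gap: 0.0239
gripper_force: 30.1
```

Emit:
{"op": "servo_tool", "data": {
  "steps": "0 0 0 0 0 0;0 0 0 0 0 0;0 0 0 0 0 0;0 0 0.03 0 0 0;0 0 0.08 0 0 0;-0.03 0.02 0.13 0 0 0;-0.06 0.04 0.15 0 0 0;-0.08 0.05 0.15 0 0 0;-0.08 0.05 0.15 0 0 0;-0.08 0.05 0.15 0 0 0",
  "grip": 0.2
}}

```text
time_s: 58.08
tool_pos: [0.6058, -0.1537, 0.3219]
ee_rot: [179.9, -0.1, 3.6]
ft_force: [0.1, -0.4, -0.6]
finger_gap: 0.0522
gripper_force: 0.0
```

```bash
python3 - <<'E'
from h import *
w=grab('w11'); s=bot.sense(); print(s['tool_pos'],s['ft_force'])
sd=cam('side'); im=np.hstack([cv2.resize(w['img'][60:300,100:500],(500,300)),cv2.resize(sd['img'][100:240,220:360],(300,300))]); save('v11',im)
E
```

```text
[ 0.60583835 -0.15368315  0.32162251] [-0.10308937 -0.32286251  0.2507976 ]
```

View pics/v11.png

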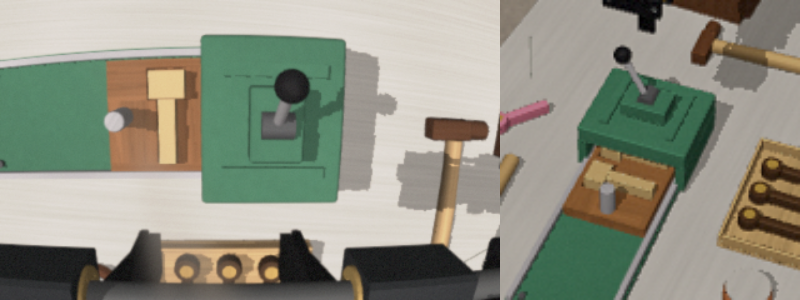

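The lever leans away from the robot, the sled is home with both blanks seated, and the horns are in the tray. One last numeric check on the ball before handing in.

```bash
python3 - <<'E'
from h import *
c=load('w11'); b=onz(c,332.8,128.8,.173,True); print(b)
if b[0]>.671: print(bot.sign_off())
E
```

```text
[ 0.67594038 -0.20160944  0.173     ]
the job is handed in; nothing more can be done
None
```

The job is done and handed in at about 58 s: the three horn pegs are in the tray, both acacia blanks are seated in pockets 1 and 2 (pocket 0 is empty; the bin held only two), the sled is home under the hood, and the lever is thrown fully over, away from the robot.

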